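Set a tilting jig plate square to its bed

ROBOT

A 7-joint arm with a two-finger parallel gripper is mounted at the origin on a cart in front of the work surface, level with it; the furniture and walls round the work are solid. World frame = base frame: x ahead of the robot, y to its left, z up, the work surface at z = 0. Lengths are in m, angles in rad, forces in N, time in s.
With the tool pointing down it reaches from about 0.425 to 0.875 m from the base axis. Payload 4.7 kg.
Tool frame: the origin (TCP) lies midway between the tips of the shut fingers; the grasp point (between the pads) lies 19 mm behind it; z points along the fingers, y is the line along which they close (so a half turn about z gives the same grasp; the last joint's range is limited). The gripper opens to 87 mm and grips with 3 to 60 N. Pads are 19 mm wide; open, the fingers measure 117 mm over their backs; the gripper's body (75 mm by 190 mm) begins 51 mm behind the grasp point.
Start: joints at [1.244, 0.321, -0.07, 1.45, 0.023, 1.371, -0.057], TCP at [0.217, -0.613, 0.223] pointing down, gripper open.
Joint ranges: [-2.86, 2.86], [-0.3, 2.09], [-1.38, 1.24], [0.06, 2.45], [-1.56, 4.7], [0.09, 2.05], [-2.69, 2.69]. Speed limits (rad/s): [2.57, 2.57, 3.14, 3.14, 3.14, 3.14, 3.14].

INTERFACE

Orientations are given as a rotation vector (axis times angle).
In Python, from bench import ctrl gives the robot as it stands. The module is installed in compiled form; this text tells all that it offers.
- The arm moves only by the shell command python3 -m handwheel 'ROWS' [FORCE]. ROWS is JSON, a list of rows, each a list of 7 numbers: the finger opening in m, from 0 to 0.087, then the shift along the tool's x, y, z in m, then the turn, a rotation vector about the tool's x, y, z in degrees. A call has 1 to 12 rows; each row shifts and turns the commanded pose from where the row before left it, along the tool's axes as they then stand; what a row does not reach is not made up. A row lasts 1/8 s, in which the tool goes at most 62.5 mm and 10.7 degrees, less where a joint would pass 70% of its speed; a pose out of reach is approached as far as the arm can. A call is refused whole if a number of a shift passes 0.0625 or a number of a turn 10.7, either way. A call with a gripper value outside its range is refused whole. The fingers move at their own pace and stop on an object; FORCE is the grip in N (left out, the last holds). Time passes only in rows, so rows that do not move let the fingers close. It gives the time, the measured TCP pose, the force, the opening and the grip force at its end, in the units of the state.
- ctrl.get_state(): the state, without advancing time (a new reading comes with each control period).
- ctrl.get_image(name): name is "scene" or "side" or "wrist"; returns (picture, depth): 420x560x3 uint8, blue, green, red; 420x560 float32, m along the optical axis (not along the pixel's ray), 0 where there is no reading.
- ctrl.camera_info(name): a dict with "intrinsics" (3x3 intrinsics, pixels), "R" (3x3) and "t" (3): a world point X has camera coordinates R X + t. Camera axes: x right, y down, z forward; pixel columns grow to the right and rows downward; lengths in m; the calibration is good to about 2 mm. A picture is of the moment at which its call begins: read the wrist's pose just before it. camera_info takes no time and is no camera call; for the wrist camera it gives the pose at the moment of the call.
- ctrl.close_job(): hands the job in; it is judged then, once.
The state is a dict: "time": time; "joint_positions": joint angles; "qd": joint speeds; "joint_torque": joint torques, N m; "position": TCP position; "tool_rot": TCP orientation; "ft_force": force on the tool from outside, world axes, zero at the start; "torque": the same for the moment, N m; "grip_width": opening from 0.0 (shut) to 1.0 (fully open); "grip_force": force on a finger pad.
Only numpy, scipy, OpenCV 4.12 (cv2) and the standard library are available. Lean on these libraries where they do the work, as an engineer would, in place of code of your own. Each camera call takes 0.05 s, during which the arm holds its last target. There are 200 camera calls.

TASK

Set the jig's tilting plate square to its bed: first slide the blue carriage with the black ball knob along the bed until it is right up against the stop screw at the end. Then stand the engineer's square on the bed with its heel towards the plate and press it gently into the corner, in line with the bed, until the stock sits flat on the bed and the leaning plate has been swung upright, flat against the blade. Finish holding the square there, gripped and still pressed both down on the bed and against the plate, so I can nip up the nuts; leave the spray can and the spanner where they are.

Things in the scene. Friction and masses are not known exactly. Their poses are not given: they have to be found in the camera images.
- bed: Fixed green bed with a bright ground steel top (dark 12 mm T-slot down the middle, which the stock bridges): 104 wide (x) x 300 long (y) x 26 mm high, lugs to 150 mm wide at the ends. Origin: centre of its underside on the table; z up. A dark stop block (50 wide, up to 60 mm above the table) with a red-headed stop screw stands at its +y end. Yaw within 15 degrees.
- bed_top: The ground top of the bed, 108 x 300 mm, flat, 26 mm above the table. Origin: centre of the top surface; same axes as the bed.
- carriage (a joint): Blue carriage that slides along the bed's +y towards the stop screw, value in m: 0 = far end, 0.11 = against the stop screw (hard stop; home). Stiff: takes about 5 N to move and stays where left. It is 128 wide x 80 long, top 38.5 mm above the table.
- knob (a point): Centre of the black ball knob, 30 mm diameter, on a 10 mm stem on the carriage, on the robot's side (88 mm to the bed's -x of its middle line), 100 mm above the table; free to grip from above. The highest thing near it is the tilting plate (125 mm above the table, its edge 56 mm to the bed's +x).
- tilt_plate (a joint): Bright steel plate on the carriage, 64 wide (bed x) x 96 high x 10 mm, 2.5 mm clear of the bed top. Hinges about the bed's x on a pivot 6 mm above the bed and 6 mm behind its front face. Value in rad: 0 = upright; positive = top leans to the bed's -y, over the square's place; starts at 0.06 to 0.15. Friction hinge: about 1.5 N at the top swings it, stays where left.
- corner (a point): On the carriage: the inside corner where the upright plate's front face (which looks to the bed's -y) meets the bed top, at mid width. Its axes are the bed's. The square's heel belongs here: the bed's top ahead of it (to -y) is free.
- square: Loose steel engineer's square, 0.35 to 0.5 kg, standing on its stock. Dark stock 18 thick (x) x 120 long (y) x 28 mm high; bright blade 4 thick x 22 wide, rising at the stock's +y end to 92 mm above its underside, outer edge flush with that end. Origin: centre of the stock's underside; z up.
- heel (a point): Outer corner of the square (its heel): lower edge of the stock's +y end, 60 mm along +y from the square's origin. Axes as the square's.
- stock_grip (a point): Place to grip the stock from above, across its 18 mm thickness (the fingers close along the square's x): 82 mm behind the heel, 22 mm above the underside.
- spray_can: Loose spray can, 67 mm diameter x 199 mm high, standing behind the bed. Origin: centre of its foot. To be left alone.
- ring_spanner: Loose bright double-ended spanner, 221 x 61 x 8 mm, lying flat between robot and bed. Origin: centre of its underside. To be left alone.

How it is judged:
On the way:
1. the carriage has been slid up to the stop screw, before the square touches the plate (value of joint carriage above 0.107 m and contact force between square and tilt_plate below 0.1 N), for 0.2 s.
At the end, for the whole second after the job is handed in: Carriage within 3 mm of the stop; plate and square upright within 0.015 rad; square along the bed within 0.05 rad, heel within 2.5 mm of the plate face and 2 mm of the bed top, pressing on each with over 0.5 N, gripped by the fingers (over 2 N) and at rest (value of joint carriage above 0.107 m and value of joint tilt_plate between -0.015 and 0.015 rad and angle between square's own z axis and vertical below 0.015 rad and angle between the y axis of square and the y axis of bed, either way round below 0.05 rad and y of heel in the frame of corner between -0.0025 and 0.0025 m and z of heel in the frame of corner between -0.002 and 0.002 m and contact force between square and tilt_plate above 0.5 N and contact force between square and bed_top above 0.5 N and contact force between the fingers and square above 2 N and linear speed of square below 0.01 m/s); the arm keeps its last pose, push and grip.
It fails at once if the spray can is moved more than 2 cm or tipped (distance of spray_can from where it was at the start of the episode above 0.02 m or angle between spray_can's own z axis and vertical above 0.3 rad).
It fails at once if the spanner is moved more than 2 cm (distance of ring_spanner from where it was at the start of the episode above 0.02 m).
It fails at once if the square is forced against the plate with more than 40 N (contact force between square and tilt_plate above 40 N).
It fails at once if the square is tipped over (angle between square's own z axis and vertical above 0.6 rad).
It also fails if it takes over 72 s, if anything falls off the work surface, if the arm or the gripper's body presses on something with over 40 N, if the wrist force passes 120 N, or if a joint passes its speed limit or range.

## Working session

There is one attempt and no reset: what is moved stays moved. The work goes in short steps, Python scripts to look and compute and a shell command to move; the robot and the scene stay as the last step left them, time stands still between calls to the robot, and variables do not carry over. Pictures are saved under pics/ and viewed, at most 10 in all, crops included, and the job is handed in when it is done.

```bash
mkdir -p pics; ls; cat > h.py <<'E'
import numpy as np, cv2
from bench import ctrl
from scipy.spatial.transform import Rotation as Ro
def grab(n,f):
    ci=ctrl.camera_info(n); im,d=ctrl.get_image(n); cv2.imwrite('pics/'+f+'.png',im)
    np.savez('pics/'+f+'.npz',im=im,d=d,K=ci['intrinsics'],R=ci['R'],t=ci['t']); return im,d,ci
def load(f):
    z=np.load('pics/'+f+'.npz'); return z['im'],z['d'],dict(intrinsics=z['K'],R=z['R'],t=z['t'])
def ray(ci,u,v):
    R=np.array(ci['R']);K=np.array(ci['intrinsics']);c=-R.T@np.array(ci['t']).ravel()
    return c,R.T@np.linalg.inv(K)@np.array([u,v,1.])
def onz(ci,u,v,z):
    c,r=ray(ci,u,v); return c+r*(z-c[2])/r[2]
def cloud(d,ci):
    v,u=np.indices(d.shape);K=np.array(ci['intrinsics']);R=np.array(ci['R'])
    P=np.stack([(u-K[0,2])/K[0,0]*d,(v-K[1,2])/K[1,1]*d,d],-1)-np.array(ci['t']).ravel()
    return P@R
def two(a,b):
    (c1,r1),(c2,r2)=a,b; A=np.stack([r1,-r2],1); s=np.linalg.lstsq(A,c2-c1,rcond=None)[0]
    p,q=c1+s[0]*r1,c2+s[1]*r2; return (p+q)/2,np.linalg.norm(p-q)
E
python3 - <<'E'
from h import *
ims=[]
for n in('scene','side','wrist'):
    im,d,ci=grab(n,n+'0'); print(n,(-np.array(ci['R']).T@np.array(ci['t']).ravel()).round(3))
s=ctrl.get_state();print({k:np.round(s[k],3) for k in('position','tool_rot','ft_force','grip_width')})
print(Ro.from_rotvec(s['tool_rot']).as_matrix().round(3))
E
```

```text
pics
scene [0.237 0.434 0.708]
side [ 0.283 -0.664  0.675]
wrist [ 0.28  -0.59   0.384]
{'position': array([ 0.217, -0.612,  0.222]), 'tool_rot': array([-3.095, -0.533,  0.   ]), 'ft_force': array([ 0.796, -0.683, -0.286]), 'grip_width': np.float64(0.998)}
[[ 0.942  0.334 -0.001]
 [ 0.334 -0.942  0.001]
 [-0.    -0.001 -1.   ]]
```

View pics/scene0.png

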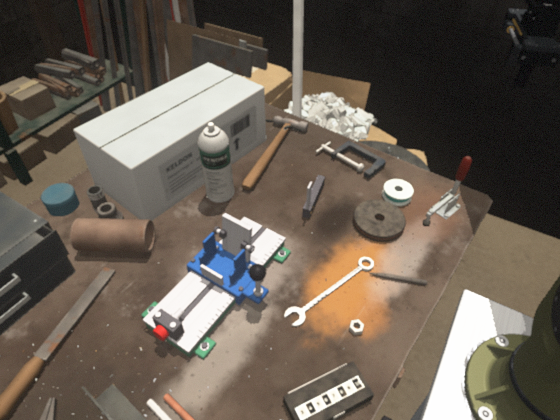

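View pics/side0.png

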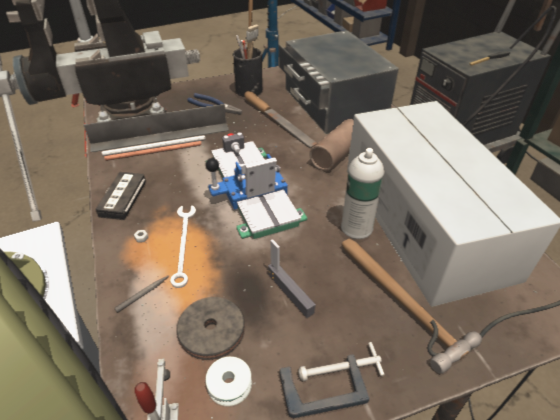

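Scene0 shows the red stop screw at (162,331), the knob at (257,272), the plate at (237,235), the can at (215,160) and the square at (314,197). In side0 the knob is at (212,165), the plate at (260,178), the square's stock runs (275,270)–(310,308) with its blade at (275,255), and the spanner at (182,245).

```bash
cat > m.py <<'E'
from h import *
np.set_printoptions(precision=4,suppress=True)
for f,kw,sw in(('scene0',(240,255,275,292),(295,165,335,225)),('side0',(198,150,226,180),(262,235,320,318))):
    im,d,ci=load(f);P=cloud(d,ci);hsv=cv2.cvtColor(im,cv2.COLOR_BGR2HSV)
    H,S,V=[hsv[...,i].astype(int) for i in range(3)]
    v,u=np.indices(d.shape);ok=d>0
    near=ok&(P[...,0]>.3)&(P[...,0]<.9)&(abs(P[...,1])<.5)
    # green bed lugs, blue carriage, white top
    win=lambda w:(u>=w[0])&(u<=w[2])&(v>=w[1])&(v<=w[3])
    top=near&(S<60)&(V>110)&(abs(P[...,2]-.026)<.006)
    n,l,st,_=cv2.connectedComponentsWithStats(top.astype(np.uint8))
    bl=near&(H>100)&(H<125)&(S>140)&(V>60)&(P[...,2]>.02)
    c=P[bl].mean(0); 
    top&=np.hypot(P[...,0]-c[0],P[...,1]-c[1])<.25
    r=cv2.minAreaRect(P[top][:,:2].astype(np.float32)*1000);print(f,'top',r,np.median(P[top][:,2]))
    gr=near&(H>55)&(H<90)&(S>100)&(V>40)&(P[...,2]<.04)&(P[...,2]>0.0)&(np.hypot(P[...,0]-c[0],P[...,1]-c[1])<.25)
    print('green',gr.sum(),cv2.minAreaRect(P[gr][:,:2].astype(np.float32)*1000))
    b2=bl&(abs(P[...,2]-.0385)<.004); print('blue top',b2.sum(),cv2.minAreaRect(P[b2][:,:2].astype(np.float32)*1000))
    kb=win(kw)&ok&(V<60)&(P[...,2]>.08); print('knob n',kb.sum(),'px',u[kb].mean(),v[kb].mean(),'P',P[kb].mean(0),'top',P[kb][:,2].max())
    np.save(f+'_k.npy',np.array(ray(ci,u[kb].mean(),v[kb].mean())))
    sq=win(sw)&ok&(P[...,2]>.012)
    s2=sq&(P[...,2]<.036)&(P[...,2]>.022); 
    r=cv2.minAreaRect(P[s2][:,:2].astype(np.float32)*1000);print('stock',r,np.median(P[s2][:,2]),cv2.boxPoints(r).round(0).tolist())
    s3=sq&(P[...,2]>.045);print('blade',P[s3].mean(0),P[s3][:,2].max(),s3.sum())
    pl=ok&(P[...,2]>.06)&(np.hypot(P[...,0]-c[0],P[...,1]-c[1])<.12)&(S<60)&(V>60)
    print('plate',pl.sum(),P[pl].mean(0),P[pl][:,2].max())
    red=near&((H<8)|(H>172))&(S>150)&(P[...,2]>.02)&(np.hypot(P[...,0]-c[0],P[...,1]-c[1])<.25);print('red',red.sum(),P[red].mean(0))
print('knob tri',two(np.load('scene0_k.npy'),np.load('side0_k.npy')))
E
python3 m.py
```

```text
scene0 top ((576.7564697265625, 70.10531616210938), (360.9448547363281, 439.9570007324219), 26.850996017456055) 0.025759980556157525
green 9 ((567.1171264648438, 73.06266784667969), (303.9948425292969, 13.338943481445312), 57.30529022216797)
blue top 989 ((546.8326416015625, 59.44091796875), (75.77649688720703, 162.34959411621094), 85.77131652832031)
knob n 150 px 257.0933333333333 272.93333333333334 P [0.4752 0.0799 0.1074] top 0.11573625468388823
stock ((514.02685546875, -227.4444122314453), (18.43712615966797, 123.81954956054688), 10.077031135559082) 0.028323273850884786 [[494.0, -168.0], [516.0, -290.0], [534.0, -287.0], [512.0, -165.0]]
blade [ 0.5043 -0.1756  0.0732] 0.09387407976024761 79
plate 1135 [0.5539 0.0282 0.0953] 0.12623220839304297
red 146 [0.5741 0.2285 0.0492]
side0 top ((538.368408203125, 10.5672607421875), (331.01068115234375, 407.3322448730469), 23.34752655029297) 0.025409671904102097
green 0 ((0.0, 0.0), (0.0, 0.0), 0.0)
blue top 420 ((547.4447021484375, 54.742095947265625), (77.20442199707031, 161.3500518798828), 85.84830474853516)
knob n 100 px 211.88 165.57 P [0.4777 0.065  0.1043] top 0.11518331077281778
stock ((515.0084838867188, -225.16615295410156), (19.99310874938965, 122.01766204833984), 9.711933135986328) 0.02720247032086965 [[495.0, -167.0], [515.0, -287.0], [535.0, -284.0], [515.0, -163.0]]
blade [ 0.5058 -0.1789  0.071 ] 0.09313538741966366 175
plate 939 [0.5528 0.0212 0.094 ] 0.1256618819312675
red 6 [0.5782 0.2324 0.0532]
knob tri (array([0.4797, 0.0738, 0.0973]), np.float64(0.0007961199141224203))
```

View pics/wrist0.png

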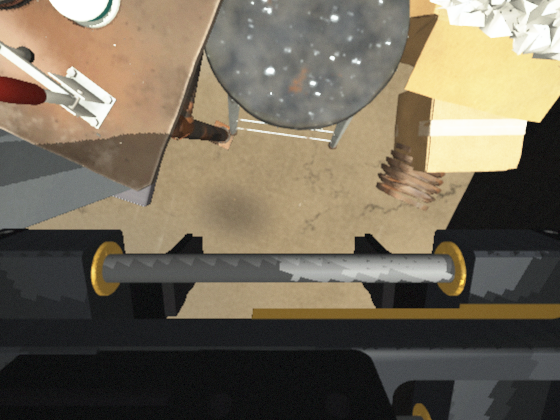

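The wrist picture shows only the table's edge and floor beneath the gripper (roller at row 268). The knob is at about (0.479, 0.073), z 0.097, the bed yaw is about -4°, and the square's stock is yawed about +10°. Moving to above the knob.

```bash
python3 -m handwheel '[[0.087,0.045,-0.03,0,0,0,0],[0.087,0.045,-0.03,0,0,0,0],[0.087,0.045,-0.03,0,0,0,0],[0.087,0.045,-0.03,0,0,0,0],[0.087,0.04,-0.04,0,0,0,0],[0.087,0.04,-0.04,0,0,0,0],[0.087,0.04,-0.04,0,0,0,0],[0.087,0.04,-0.04,0,0,0,0],[0.087,0.03,-0.05,0,0,0,0],[0.087,0.03,-0.05,0,0,0,0],[0.087,0.03,-0.05,0,0,0,0]]'
```

```text
time: 1.52
position: [0.4788, -0.0618, 0.2225]
tool_rot: [3.096, 0.532, 0.0]
ft_force: [0.4, -0.1, -0.4]
grip_width: 1.001
grip_force: 0.0
```

```bash
python3 -m handwheel '[[0.087,0,0,0,0,0,7.9],[0.087,0,0,0,0,0,7.9],[0.087,0,0,0,0,0,7.9],[0.087,0,0,0,0,0,0]]'
python3 - <<'E'
from h import *
im,d,ci=grab('wrist','w1');print(np.array(ci['R']).round(3))
E
```

```text
time: 2.02
position: [0.4786, -0.0636, 0.2223]
tool_rot: [3.14, -0.112, -0.001]
ft_force: [0.1, 0.0, -0.7]
grip_width: 1.005
grip_force: 0.0
[[-0.072 -0.997 -0.   ]
 [-0.968  0.069  0.24 ]
 [-0.24   0.017 -0.971]]
```

View pics/w1.png

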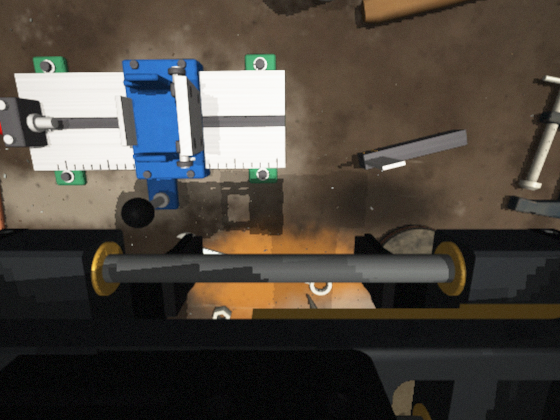

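The wrist view w1 shows the bed at columns 15–285, rows 70–170, the carriage at columns 122–205, the knob at (138,212) and the plate's top edge at (185,110). The square's stock runs (365,160)–(466,135) with its blade at (393,165).

```bash
cat > m2.py <<'E'
from h import *
np.set_printoptions(precision=4,suppress=True)
im,d,ci=load('w1');P=cloud(d,ci);hsv=cv2.cvtColor(im,cv2.COLOR_BGR2HSV)
H,S,V=[hsv[...,i].astype(int) for i in range(3)];v,u=np.indices(d.shape)
w=(S<60)&(V>140)
def fit(pts,z):
    q=np.array([onz(ci,a,b,z)[:2] for a,b in pts]);vx=cv2.fitLine(q.astype(np.float32)*1000,cv2.DIST_HUBER,0,.01,.01).ravel()
    return np.degrees(np.arctan2(vx[1],vx[0])),vx[2:]
cols=[c for c in list(range(45,120,3))+list(range(208,282,3))]
up=[(c,np.nonzero(w[60:90,c])[0][0]+60-.5) for c in cols if w[60:90,c].any()]
lo=[(c,np.nonzero(w[150:175,c])[0][-1]+150.5) for c in cols if w[150:175,c].any()]
print('far edge',fit(up,.026));print('near edge',fit(lo,.026))
rows=[r for r in list(range(78,112,3))+list(range(132,163,3))]
en=[(np.nonzero(w[r,260:300])[0][-1]+260.5,r) for r in rows]
print('-y end',fit(en,.026))
kb=(V<45)&(u>115)&(u<160)&(v>190)&(v<232)
c,r=cv2.minEnclosingCircle(np.argwhere(kb)[:,::-1].astype(np.float32));print('knob',c,r)
kr=ray(ci,*c);np.save('w1_k.npy',np.array(kr));print(onz(ci,*c,.1))
for f in('scene0','side0'):print(two(kr,np.load(f+'_k.npy')))
B=(H>100)&(H<125)&(S>140)&(abs(P[...,2]-.0385)<.004);R=cv2.minAreaRect(P[B][:,:2].astype(np.float32)*1000);print('blue',R)
sq=(u>355)&(u<475)&(v>120)&(v<175)&(P[...,2]>.02)&(P[...,2]<.036)&(d>0)
R=cv2.minAreaRect(P[sq][:,:2].astype(np.float32)*1000);print('stock',R,cv2.boxPoints(R).tolist(),np.median(P[sq][:,2]))
bl=(u>355)&(u<475)&(v>120)&(v<190)&(P[...,2]>.05)&(d>0);print('blade',P[bl].mean(0),P[bl][:,2].max(),bl.sum())
pl=(u>160)&(u<215)&(v>60)&(v<170)&(P[...,2]>.115)&(d>0);R=cv2.minAreaRect(P[pl][:,:2].astype(np.float32)*1000);print('plate top',R,P[pl][:,2].max())
for h in(.06,.08,.1,.12):
    m=(u>160)&(u<215)&(v>60)&(v<170)&(abs(P[...,2]-h)<.006)&(S<60)&(d>0)
    if m.sum(): print(h,m.sum(),P[m].mean(0))
E
python3 m2.py
```

```text
far edge (np.float32(86.484146), array([623.4755,  71.9897], dtype=float32))
near edge (np.float32(85.32669), array([514.2737, 107.5931], dtype=float32))
-y end (np.float32(-2.5667253), array([576.1511, -77.2957], dtype=float32))
knob (134.0, 218.0) 22.203702926635742
[0.4757 0.0796 0.1   ]
(array([0.4766, 0.0777, 0.1038]), np.float64(0.00011505523583079587))
(array([0.478 , 0.0781, 0.0973]), np.float64(0.007396277676102097))
blue ((549.994384765625, 57.71888732910156), (79.63668060302734, 162.94715881347656), 86.55848693847656)
stock ((517.3460693359375, -225.37583923339844), (18.213544845581055, 120.27780151367188), 9.841839790344238) [[498.0938415527344, -167.6785888671875], [518.6527709960938, -286.1863098144531], [536.5982666015625, -283.0730895996094], [516.0393676757812, -164.56536865234375]] 0.027840618889351854
blade [ 0.5093 -0.1755  0.0789] 0.09345410386741476 290
plate top ((565.5001831054688, 10.125524520874023), (10.556575775146484, 63.79855728149414), 86.13059997558594) 0.12599183433621297
0.06 92 [0.565  0.016  0.0598]
0.08 116 [0.5644 0.0124 0.0807]
0.1 136 [0.5666 0.0084 0.1   ]
0.12 1085 [0.5664 0.0095 0.1231]
```

```bash
python3 -m handwheel '[[0.087,-0.003,-0.046,0,0,0,0],[0.087,-0.003,-0.046,0,0,0,0],[0.087,-0.004,-0.046,0,0,0,0],[0.087,0,0,0.04,0,0,0],[0.087,0,0,0.04,0,0,0],[0.087,0,0,0.04,0,0,0],[0.087,0,0,0.02,0,0,0],[0.087,0,0,0,0,0,0]]'
python3 -m handwheel '[[0.02,0,0,0,0,0,0],[0.02,0,0,0,0,0,0],[0.02,0,0,0,0,0,0],[0.02,0,0,0,0,0,0],[0.02,0,0,0,0,0,0],[0.02,0,0,0,0,0,0]]' 25
```

```text
time: 3.08
position: [0.4773, 0.0746, 0.0811]
tool_rot: [-3.139, 0.111, 0.006]
ft_force: [-1.2, -0.4, 1.3]
grip_width: 0.998
grip_force: 0.0
time: 3.82
position: [0.4789, 0.0747, 0.0825]
tool_rot: [3.139, -0.114, 0.0]
ft_force: [-0.1, -0.4, 0.2]
grip_width: 0.404
grip_force: 0.0
```

```bash
python3 -m handwheel '[[0.02,0,0,0,0,0,0],[0.02,0,0,0,0,0,0],[0.02,0,0,0,0,0,0]]' 25
python3 -m handwheel '[[0.02,0,-0.01,0,0,0,0],[0.02,0,-0.01,0,0,0,0],[0.02,0,-0.01,0,0,0,0]]'
```

```text
time: 4.2
position: [0.4788, 0.0743, 0.0825]
tool_rot: [3.139, -0.115, -0.0]
ft_force: [-0.4, -2.0, 0.6]
grip_width: 0.326
grip_force: 25.0
time: 4.58
position: [0.4805, 0.1026, 0.0825]
tool_rot: [3.136, -0.117, -0.003]
ft_force: [-2.2, -6.7, 4.1]
grip_width: 0.328
grip_force: 25.0
```

Knob gripped (28 mm) and sliding at about 6 N. Continue until it stops.

```bash
python3 -m handwheel '[[0.02,0,-0.01,0,0,0,0],[0.02,0,-0.01,0,0,0,0],[0.02,0,-0.01,0,0,0,0]]'
python3 -m handwheel '[[0.02,0,-0.01,0,0,0,0],[0.02,0,-0.01,0,0,0,0]]'
```

```text
time: 4.95
position: [0.4823, 0.1326, 0.0825]
tool_rot: [3.136, -0.116, -0.004]
ft_force: [-3.9, -5.7, 5.1]
grip_width: 0.327
grip_force: 25.0
time: 5.2
position: [0.4835, 0.1527, 0.0824]
tool_rot: [3.136, -0.116, -0.005]
ft_force: [-4.3, -6.5, 5.7]
grip_width: 0.326
grip_force: 25.0
```

```bash
python3 -m handwheel '[[0.02,0,-0.008,0,0,0,0],[0.02,0,-0.008,0,0,0,0]]'
python3 -m handwheel '[[0.02,0,-0.006,0,0,0,0],[0.02,0,0,0,0,0,0]]'
```

```text
time: 5.45
position: [0.4837, 0.1541, 0.0818]
tool_rot: [3.112, -0.124, -0.014]
ft_force: [-9.9, -41.6, 23.9]
grip_width: 0.329
grip_force: 25.0
time: 5.7
position: [0.4837, 0.154, 0.0816]
tool_rot: [3.104, -0.131, -0.019]
ft_force: [-12.2, -44.1, 25.6]
grip_width: 0.329
grip_force: 25.1
```

Hard stop reached (44 N, no movement). Ease off, release, rise.

```bash
python3 -m handwheel '[[0.02,0,0.01,0,0,0,0],[0.02,0,0.008,0,0,0,0],[0.02,0,0,0,0,0,0]]'
python3 -m handwheel '[[0.087,0,0,0,0,0,0],[0.087,0,0,0,0,0,0],[0.087,0,0,0,0,0,0],[0.087,0,0,0,0,0,0],[0.087,0,0,0,0,0,0],[0.087,0,0,-0.04,0,0,0],[0.087,0,0,-0.05,0,0,0],[0.087,0,0,-0.05,0,0,0]]'
```

```text
time: 6.08
position: [0.4838, 0.154, 0.082]
tool_rot: [3.132, -0.119, -0.005]
ft_force: [-2.9, -9.8, 5.0]
grip_width: 0.328
grip_force: 25.0
time: 7.08
position: [0.4847, 0.1587, 0.2239]
tool_rot: [-3.139, 0.114, 0.0]
ft_force: [0.5, 0.4, -0.1]
grip_width: 0.993
grip_force: 0.0
```

```bash
python3 -m handwheel '[[0.087,0.003,0.055,-0.01,0,0,0],[0.087,0.003,0.055,-0.01,0,0,0],[0.087,0.003,0.055,-0.01,0,0,0],[0.087,0.003,0.055,-0.01,0,0,0],[0.087,0,0,0,0,0,0]]'
cat > m3.py <<'E'
from h import *
np.set_printoptions(precision=4,suppress=True)
s=ctrl.get_state();print(s['joint_positions'],s['position'])
for n,f in(('wrist','w2'),('side','side2'),('scene','scene2')):
    im,d,ci=grab(n,f);P=cloud(d,ci);hsv=cv2.cvtColor(im,cv2.COLOR_BGR2HSV);H,S,V=[hsv[...,i].astype(int) for i in range(3)]
    m=lambda a,b,c,e,z0,z1:(d>0)&(P[...,0]>a)&(P[...,0]<b)&(P[...,1]>c)&(P[...,1]<e)&(P[...,2]>z0)&(P[...,2]<z1)
    def rect(k,q):
        if q.sum()>10:
            R=cv2.minAreaRect(P[q][:,:2].astype(np.float32)*1000);print(f,k,q.sum(),np.round(R[0],1),np.round(R[1],1),round(R[2],2),'z',np.median(P[q][:,2]).round(4))
    rect('blue',m(.4,.75,-.05,.25,.0345,.0425)&(H>100)&(H<125)&(S>140))
    rect('platetop',m(.52,.63,.03,.15,.118,.13)&(S<60))
    rect('bedtop',m(.5,.65,-.085,.05,.02,.031)&(S<60)&(V>140))
    rect('stock',m(.47,.56,-.31,-.14,.021,.036))
    q=m(.47,.56,-.31,-.14,.05,.1);print('blade',P[q].mean(0) if q.any() else 0)
    for h in(.05,.06,.07,.08,.09,.1,.11):
        q=m(.55,.6,.03,.15,h-.004,h+.004)&(S<60)
        if q.sum()>5: print('  pl',h,q.sum(),np.median(P[q],0))
E
python3 m3.py
```

```text
time: 7.7
position: [0.4809, -0.0672, 0.263]
tool_rot: [3.137, -0.129, 0.002]
ft_force: [0.1, 1.1, -0.6]
grip_width: 0.998
grip_force: 0.0
[ 0.6561 -0.0325 -0.555   1.7659 -0.0159  1.4023 -1.5487] [ 0.4809 -0.0672  0.263 ]
w2 blue 3461 [555.4 137.4] [ 79.8 163.3] 86.52 z 0.0383
w2 platetop 864 [570.7  90.5] [11.5 63.7] 85.88 z 0.1235
w2 bedtop 7713 [564.6 -11.7] [129.5 108.2] 86.65 z 0.026
w2 stock 1186 [ 517.4 -225.6] [ 18.2 120.4] 9.84 z 0.0278
blade [ 0.5095 -0.1757  0.0788]
  pl 0.05 94 [0.5765 0.0942 0.0504]
  pl 0.06 100 [0.5754 0.0931 0.0601]
  pl 0.07 105 [0.5762 0.0918 0.0698]
  pl 0.08 117 [0.5734 0.0907 0.0799]
  pl 0.09 127 [0.5761 0.0893 0.0897]
  pl 0.1 144 [0.5763 0.0879 0.1002]
  pl 0.11 163 [0.5756 0.0868 0.1096]
side2 blue 351 [553.6 133.1] [ 74.6 159.3] 87.07 z 0.0378
side2 platetop 71 [582.4  89.2] [12.8 36. ] 82.04 z 0.1225
side2 bedtop 1936 [562.  -14.1] [130.  109.1] 87.73 z 0.0254
side2 stock 609 [ 515.3 -225.4] [ 20.2 121.6] 9.96 z 0.0273
blade [ 0.5059 -0.1789  0.0738]
  pl 0.05 47 [0.5729 0.0951 0.0505]
  pl 0.06 57 [0.5787 0.0939 0.0607]
  pl 0.07 58 [0.5745 0.0926 0.0699]
  pl 0.08 58 [0.5734 0.0911 0.0803]
  pl 0.09 58 [0.5744 0.09   0.0901]
  pl 0.1 62 [0.5748 0.0892 0.0993]
  pl 0.11 46 [0.5813 0.0876 0.1095]
scene2 blue 1196 [552.4 138.1] [ 77.6 163. ] 86.49 z 0.0382
scene2 platetop 224 [567.8  89.5] [11.7 65. ] 86.5 z 0.123
scene2 bedtop 2263 [561.5 -15.7] [128.9 108.9] 85.98 z 0.0261
scene2 stock 278 [ 514.1 -227.2] [ 19.  122.9] 9.68 z 0.0281
blade [ 0.5042 -0.1753  0.0752]
  pl 0.05 49 [0.5778 0.1021 0.0497]
  pl 0.06 51 [0.5785 0.1011 0.0603]
  pl 0.07 47 [0.5766 0.0996 0.0694]
  pl 0.08 59 [0.5793 0.0991 0.0806]
  pl 0.09 93 [0.5876 0.0987 0.0911]
  pl 0.1 68 [0.5738 0.0961 0.1005]
  pl 0.11 70 [0.574  0.0949 0.1091]
```

View pics/w2.png

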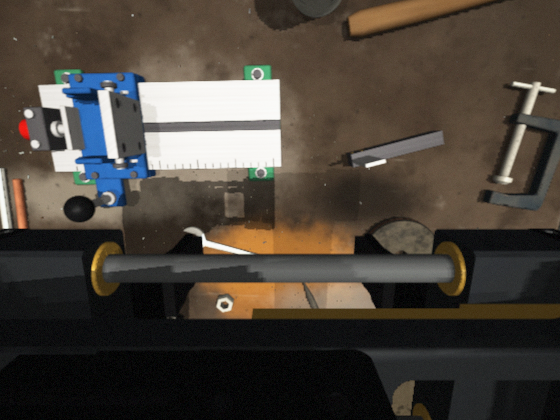

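w2 shows the carriage against the stop screw (62,128), the leaning plate's face at columns 100–140, and the square untouched at (350,158)–(443,138), blade near (372,162). The corner is at about (0.570, 0.096, 0.026), the bed yaw is -3.6° and the plate leans about 0.125 rad. The stock grip is at (0.5195, -0.248), yaw 9.8°.

```bash
python3 -m handwheel '[[0.087,0,0,0,0,0,-10.4],[0.087,0,0,0,0,0,-10.4],[0.087,0,0,0,0,0,-10.4],[0.087,0,0,0,0,0,-10.4],[0.087,0,0,0,0,0,-10.4],[0.087,0,0,0,0,0,-10.4],[0.087,0,0,0,0,0,-10.4],[0.087,0,0,0,0,0,-10.4],[0.087,0,0,0,0,0,-10.4],[0.087,0,0,0,0,0,-10.4],[0.087,0,0,0,0,0,0]]'
cat > g.py <<'E'
import sys
from h import *
s=ctrl.get_state();M=Ro.from_rotvec(s['tool_rot']).as_matrix();p=np.array(s['position'])
tgt=np.array(eval(sys.argv[1]));yaw=eval(sys.argv[2])
print('p',p.round(4),'shift',(M.T@(tgt-p)).round(4),'F',np.round(s['ft_force'],1),'T',np.round(s['torque'],2))
W=np.stack([[-np.sin(np.radians(yaw)),np.cos(np.radians(yaw)),0],[np.cos(np.radians(yaw)),np.sin(np.radians(yaw)),0],[0,0,-1]],1)
print('turn',np.degrees(Ro.from_matrix(M.T@W).as_rotvec()).round(2))
E
python3 g.py '[.5195,-.248,.15]' 9.8
```

```text
time: 9.22
position: [0.481, -0.0599, 0.2623]
tool_rot: [-2.021, -2.405, 0.0]
ft_force: [1.3, 0.1, 0.2]
grip_width: 0.997
grip_force: 0.0
p [ 0.481  -0.0599  0.2623] shift [-0.1919  0.0056  0.1123] F [1.3 0.1 0.2] T [-0.   -0.12 -0.02]
turn [-0.02 -0.01  0.1 ]
```

```bash
python3 -m handwheel '[[0.087,-0.048,0.0014,0.01,0,0,0],[0.087,-0.048,0.0014,0.02,0,0,0],[0.087,-0.048,0.0014,0.03,0,0,0],[0.087,-0.048,0.0014,0.05,0,0,0],[0.087,0,0,0,0,0,0]]'
python3 - <<'E'
from h import *
im,d,ci=grab('wrist','w3');P=cloud(d,ci)
q=(d>0)&(P[...,0]>.46)&(P[...,0]<.57)&(P[...,1]>-.31)&(P[...,1]<-.14)&(P[...,2]>.021)&(P[...,2]<.036)
R=cv2.minAreaRect(P[q][:,:2].astype(np.float32)*1000);print(R,cv2.boxPoints(R),q.sum())
q=(d>0)&(P[...,0]>.46)&(P[...,0]<.57)&(P[...,1]>-.31)&(P[...,1]<-.14)&(P[...,2]>.085)&(P[...,2]<.1)
print('blade top',cv2.minAreaRect(P[q][:,:2].astype(np.float32)*1000))
E
python3 g.py '[.5195,-.248,.004]' 9.8
```

```text
time: 9.85
position: [0.5153, -0.2476, 0.1525]
tool_rot: [-2.028, -2.389, 0.004]
ft_force: [0.3, 0.5, 0.0]
grip_width: 1.003
grip_force: 0.0
((516.6889038085938, -224.66775512695312), (17.840164184570312, 119.3854751586914), 9.987151145935059) [[ 497.55164 -167.42654]
 [ 518.25635 -285.00293]
 [ 535.8262  -281.90897]
 [ 515.12146 -164.33258]] 2164
blade top ((508.475830078125, -176.77947998046875), (3.628246784210205, 21.466175079345703), 9.501934051513672)
p [ 0.5171 -0.2454  0.155 ] shift [-0.0035  0.0024  0.151 ] F [-0.1  0.5  0.9] T [ 0.01 -0.17  0.02]
turn [-0.19 -0.2  -0.23]
```

View pics/w3.png

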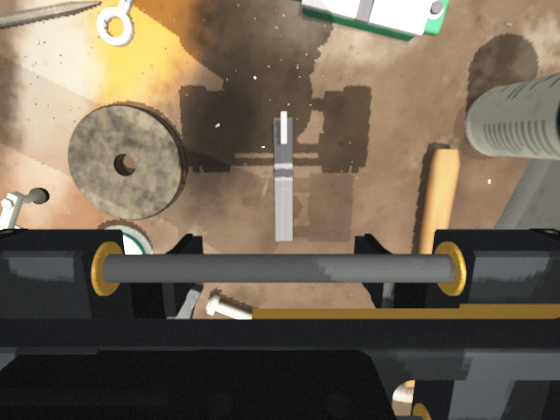

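w3 shows the square's stock vertical at column 284, rows 118–241, with free table either side for the fingers (wheel edge at column 185, hammer at 430).

```bash
python3 -m handwheel '[[0.087,-0.001,0.001,0.04,0,0,0],[0.087,-0.001,0.001,0.04,0,0,0],[0.087,0,0.001,0.04,0,0,0],[0.087,0,0,0.022,0,0,0],[0.087,0,0,0.008,0,0,0],[0.087,0,0,0,0,0,0]]'
python3 -m handwheel '[[0.01,0,0,0,0,0,0],[0.01,0,0,0,0,0,0],[0.01,0,0,0,0,0,0],[0.01,0,0,0,0,0,0],[0.01,0,0,0,0,0,0],[0.01,0,0,0,0,0,0],[0.01,0,0,0,0,0,0],[0.01,0,0,0,0,0,0],[0.01,0,0,0,0,0,0],[0.01,0,0,0,0,0,0],[0.01,0,0,0,0,0,0]]' 35; python3 g.py '[.52,-.247,.004]' 9.9
```

```text
time: 10.65
position: [0.5226, -0.246, 0.0085]
tool_rot: [2.021, 2.403, 0.001]
ft_force: [0.0, -0.2, 0.6]
grip_width: 1.002
grip_force: 0.0
time: 12.02
position: [0.5205, -0.2472, 0.0074]
tool_rot: [-2.022, -2.402, 0.002]
ft_force: [-5.4, -0.3, 3.8]
grip_width: 0.2
grip_force: 35.0
p [ 0.5205 -0.2472  0.0074] shift [ 0.0003 -0.0004  0.0034] F [-5.4 -0.3  3.8] T [-0.12  1.11  0.11]
turn [-0.12 -0.01 -0.09]
```

Gripped at 17.4 mm. Lift, turn in line with the bed, and carry over.

```bash
python3 -m handwheel '[[0.01,0,0,-0.01,0,0,0],[0.01,0,0,-0.02,0,0,0],[0.01,0,0,-0.03,0,0,0],[0.01,0,0,-0.02,0,0,4.5],[0.01,0,0,0,0,0,4.5],[0.01,0,0,0,0,0,4.5],[0.01,0,0,0,0,0,0]]'; python3 g.py '[.5623,-.0262,.07]' -3.6
```

```text
time: 12.9
position: [0.5223, -0.2467, 0.0886]
tool_rot: [2.289, 2.15, 0.001]
ft_force: [-0.0, 0.6, -4.7]
grip_width: 0.201
grip_force: 35.0
p [ 0.5223 -0.2467  0.0886] shift [0.2225 0.0261 0.0185] F [-0.   0.6 -4.7] T [-0.15 -0.04  0.02]
turn [0.1  0.03 0.01]
```

```bash
python3 -m handwheel '[[0.01,0.03,0.004,0,0,0,0],[0.01,0.04,0.005,0,0,0,0],[0.01,0.04,0.005,0,0,0,0],[0.01,0.04,0.005,0.005,0,0,0],[0.01,0.04,0.004,0.005,0,0,0],[0.01,0.03,0.003,0.008,0,0,0],[0.01,0,0,0,0,0,0]]'; cat > m4.py <<'E'
from h import *
import sys
np.set_printoptions(precision=1,suppress=True)
tag=sys.argv[1]
for n in('side','wrist','scene'):
    im,d,ci=grab(n,n+tag);P=cloud(d,ci)*1000;hsv=cv2.cvtColor(im,cv2.COLOR_BGR2HSV);H,S,V=[hsv[...,i].astype(int) for i in range(3)]
    b=np.radians(-3.6);ex=np.array([np.cos(b),np.sin(b)]);ey=np.array([-np.sin(b),np.cos(b)])
    L=P[...,:2]-np.array([570,96]);lx=L@ex;ly=L@ey;z=P[...,2]-26   # corner frame estimate
    for h in(5,20,35,50,65,80,95):
        q=(d>0)&(abs(z-h)<4)&(lx>-30)&(lx<30)&(ly>-110)&(ly<25)&(S<70)
        p=q&(abs(lx)>9)&(ly>-25)
        s=q&(abs(lx)<9)
        print(n,h,'plate',p.sum(),np.median(ly[p]) if p.sum()>5 else '-','| mid',s.sum(),(np.median(lx[s]),np.percentile(ly[s],[2,50,98])) if s.sum()>5 else '-')
    t=(d>0)&(z>10)&(z<70)&(abs(lx)<30)&(ly<-30)&(ly>-150)&(V<110)
    if n=='wrist' and t.sum()>20: R=cv2.minAreaRect(np.stack([lx[t],ly[t]],1).astype(np.float32));print('stock',R,np.median(z[t]))
E
python3 m4.py a; python3 g.py '[.5648,.0137,.0334]' -3.6
```

```text
time: 13.78
position: [0.5616, -0.0245, 0.0695]
tool_rot: [-2.282, -2.156, -0.002]
ft_force: [-0.4, -1.0, -4.8]
grip_width: 0.203
grip_force: 35.0
side 5 plate 10 -10.25920141539682 | mid 3 -
side 20 plate 19 -0.2883463752551267 | mid 2 -
side 35 plate 0 - | mid 0 -
side 50 plate 0 - | mid 0 -
side 65 plate 0 - | mid 20 (np.float64(3.5347967562900107), array([-109.5, -103.8,  -95.4]))
side 80 plate 0 - | mid 0 -
side 95 plate 9 -5.470231863921335 | mid 0 -
wrist 5 plate 440 -5.249906953543114 | mid 97 (np.float64(-2.8669258596594247), array([-29.2,   1.5,   2.1]))
wrist 20 plate 205 -0.09980743372947579 | mid 93 (np.float64(-0.47586268213826455), array([-0.7, -0.1,  0.5]))
wrist 35 plate 292 -2.069711747328425 | mid 119 (np.float64(-0.44375922965764086), array([-2.6, -2. , -1.4]))
wrist 50 plate 362 -3.9573080941187992 | mid 159 (np.float64(0.03532397414289299), array([-4.6, -3.9, -3.3]))
wrist 65 plate 522 -5.9321412792542 | mid 4727 (np.float64(0.6587186539329629), array([-108.5,  -77.1,   -5.8]))
wrist 80 plate 14 -7.630565843691609 | mid 3 -
wrist 95 plate 0 - | mid 0 -
stock ((-
[... 290 characters left out ...]
ray([5.7, 6.9, 8.9]))
scene 35 plate 40 5.3638922922983845 | mid 26 (np.float64(-0.9042867221322146), array([-63.1,   5.3,   6.8]))
scene 50 plate 29 3.5538618813299254 | mid 38 (np.float64(-0.05335917678230289), array([-46.1,   2.6,   4.9]))
scene 65 plate 112 4.544478534917291 | mid 213 (np.float64(-2.539193759641505), array([-108.9,  -79.1,    2.3]))
scene 80 plate 59 -0.32255508507086955 | mid 52 (np.float64(-2.770105222920928), array([-66.1, -45.3,   0.7]))
scene 95 plate 130 -4.820367718210975 | mid 88 (np.float64(-2.3335881522278594), array([-64.9,  -8.5,  -1.4]))
p [ 0.5618 -0.0301  0.0698] shift [0.0439 0.0002 0.0364] F [-0.6 -0.7 -5.3] T [-0.15 -0.05 -0.01]
turn [ 0.03  0.05 -0.08]
```

View pics/wrista.png

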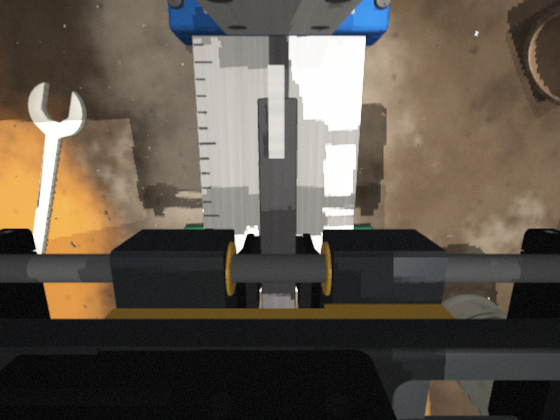

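View pics/sidea.png

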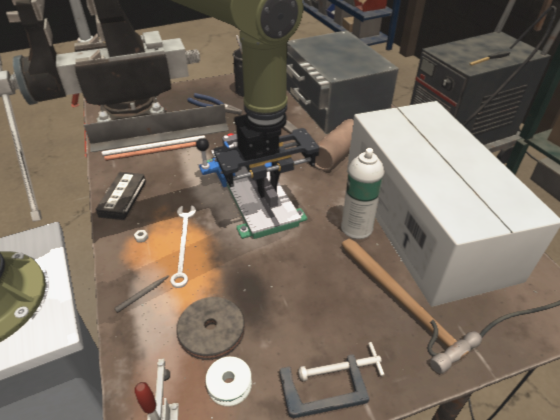

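wrista shows the square (stock columns 259–297, blade at column 277) in line with the slot (269–287), with the plate ahead at the top. sidea shows the square held over the bed, with the can and spanner untouched. Lower onto the bed about 20 mm short of the plate.

```bash
python3 -m handwheel '[[0.01,0.013,0,0.01,0,0,0],[0.01,0.012,0,0.01,0,0,0],[0.01,0,0,0.01,0,0,0],[0.01,0,0,0,0,0,0],[0.01,0,0,0,0,0,0]]'; python3 -m handwheel '[[0.01,0,0,0.002,0,0,0],[0.01,0,0,0.002,0,0,0],[0.01,0,0,0,0,0,0],[0.01,0,0,0,0,0,0]]';python3 g.py '[.5648,.0137,.0334]' -3.6
```

```text
time: 14.55
position: [0.5633, -0.0046, 0.0394]
tool_rot: [2.292, 2.148, -0.0]
ft_force: [0.2, -0.6, -4.6]
grip_width: 0.205
grip_force: 35.0
time: 15.05
position: [0.5632, -0.0041, 0.0355]
tool_rot: [2.291, 2.149, -0.0]
ft_force: [0.2, -0.3, -3.8]
grip_width: 0.205
grip_force: 35.0
p [ 0.5632 -0.0041  0.0355] shift [0.0178 0.0004 0.0021] F [ 0.2 -0.3 -3.8] T [-0.11 -0.09  0.05]
turn [ 0.    0.01 -0.07]
```

```bash
python3 -m handwheel '[[0.01,0,0,0.0015,0,0,0],[0.01,0,0,0.0015,0,0,0],[0.01,0,0,0,0,0,0],[0.01,0,0,0,0,0,0]]';python3 g.py '[.5648,.0137,.0334]' -3.6;python3 -m handwheel '[[0.01,0,0,0.001,0,0,0],[0.01,0,0,0.001,0,0,0],[0.01,0,0,0,0,0,0],[0.01,0,0,0,0,0,0]]';python3 g.py '[.5648,.0137,.0334]' -3.6
```

```text
time: 15.55
position: [0.5634, -0.0041, 0.0334]
tool_rot: [2.291, 2.149, -0.0]
ft_force: [-3.4, 0.3, 5.9]
grip_width: 0.204
grip_force: 35.0
p [ 0.5634 -0.0041  0.0334] shift [ 0.0179  0.0003 -0.    ] F [-3.4  0.3  5.9] T [-0.09  0.81  0.01]
turn [ 0.01  0.03 -0.08]
time: 16.05
position: [0.5634, -0.0041, 0.0333]
tool_rot: [2.291, 2.148, -0.002]
ft_force: [-9.6, -0.8, 19.5]
grip_width: 0.199
grip_force: 35.0
p [ 0.5634 -0.0041  0.0333] shift [ 0.0178  0.0003 -0.0001] F [-9.6 -0.8 19.5] T [-0.1   2.06  0.01]
turn [ 0.    0.08 -0.08]
```

```bash
python3 -m handwheel '[[0.01,0,0,-0.001,0,0,0],[0.01,0.002,0,0,0,0,0],[0.01,0.002,0,0,0,0,0],[0.01,0.002,0,0,0,0,0],[0.01,0.002,0,0,0,0,0],[0.01,0,0,0,0,0,0]]';python3 g.py '[.5648,.0137,.0334]' -3.6;python3 -m handwheel '[[0.01,0.002,0,0,0,0,0],[0.01,0.002,0,0,0,0,0],[0.01,0,0,0,0,0,0]]';python3 g.py '[.5648,.0137,.0334]' -3.6
```

```text
time: 16.8
position: [0.5654, 0.0001, 0.0334]
tool_rot: [2.29, 2.143, -0.002]
ft_force: [-3.0, -6.8, 7.4]
grip_width: 0.203
grip_force: 35.0
p [5.654e-01 1.000e-04 3.340e-02] shift [ 0.0136 -0.0015 -0.0001] F [-3.  -6.8  7.4] T [-1.37  0.51  0.1 ]
turn [ 0.2   0.26 -0.2 ]
time: 17.18
position: [0.5662, 0.0043, 0.0334]
tool_rot: [2.289, 2.142, 0.0]
ft_force: [-1.9, -6.6, 8.0]
grip_width: 0.205
grip_force: 35.0
p [0.5662 0.0043 0.0334] shift [ 0.0093 -0.002  -0.0001] F [-1.9 -6.6  8. ] T [-1.25  0.17  0.02]
turn [ 0.26  0.24 -0.2 ]
```

```bash
python3 -m handwheel '[[0.01,0.002,-0.0007,0,0,0,0],[0.01,0.002,-0.0007,0,0,0,0],[0.01,0,0,0,0,0,0]]';python3 g.py '[.5648,.0137,.0334]' -3.6;python3 -m handwheel '[[0.01,0.002,-0.0007,0,0,0,0],[0.01,0.0015,0,0,0,0,0],[0.01,0,0,0,0,0,0]]';python3 g.py '[.5648,.0137,.0334]' -3.6
```

```text
time: 17.55
position: [0.5658, 0.0082, 0.0334]
tool_rot: [2.289, 2.141, 0.002]
ft_force: [1.6, -6.6, 6.0]
grip_width: 0.202
grip_force: 35.0
p [0.5658 0.0082 0.0334] shift [ 0.0055 -0.0014 -0.    ] F [ 1.6 -6.6  6. ] T [-1.33 -0.2  -0.07]
turn [ 0.35  0.23 -0.23]
time: 17.92
position: [0.5654, 0.0116, 0.0334]
tool_rot: [2.289, 2.141, 0.002]
ft_force: [0.3, -7.5, 5.2]
grip_width: 0.204
grip_force: 35.0
p [0.5654 0.0116 0.0334] shift [ 0.002  -0.0007 -0.    ] F [ 0.3 -7.5  5.2] T [-1.39 -0.18 -0.01]
turn [ 0.35  0.23 -0.22]
```

```bash
python3 -m handwheel '[[0.01,0.001,0,0.0005,0.2,0,0],[0.01,0.001,0,0,0,0,0],[0.01,0,0,0,0,0,0]]';python3 g.py '[.5648,.0137,.0334]' -3.6;python3 -m handwheel '[[0.01,0.001,0,0,0.1,0,0],[0.01,0.001,0,0,0,0,0],[0.01,0,0,0,0,0,0]]';python3 g.py '[.5648,.0137,.0334]' -3.6
```

```text
time: 18.3
position: [0.5654, 0.0122, 0.0334]
tool_rot: [2.291, 2.141, -0.004]
ft_force: [-0.7, -9.4, 9.6]
grip_width: 0.204
grip_force: 35.0
p [0.5654 0.0122 0.0334] shift [ 0.0014 -0.0007 -0.0001] F [-0.7 -9.4  9.6] T [-1.84  0.11  0.06]
turn [ 0.13  0.34 -0.26]
time: 18.68
position: [0.5656, 0.0143, 0.0333]
tool_rot: [2.292, 2.142, -0.006]
ft_force: [-0.0, -9.3, 9.3]
grip_width: 0.205
grip_force: 35.0
p [0.5656 0.0143 0.0333] shift [-0.0007 -0.0007 -0.0001] F [-0.  -9.3  9.3] T [-1.86  0.14  0.07]
turn [ 0.03  0.33 -0.26]
```

```bash
python3 -m handwheel '[[0.01,0.001,0,0,0,0,0],[0.01,0,0,0,0,0,0]]';python3 g.py '[.5648,.0137,.0334]' -3.6;python3 -m handwheel '[[0.01,0.001,0,0,0,0,0],[0.01,0,0,0,0,0,0]]';python3 g.py '[.5648,.0137,.0334]' -3.6; python3 m4.py b
```

```text
time: 18.92
position: [0.5656, 0.0151, 0.0334]
tool_rot: [2.292, 2.142, -0.006]
ft_force: [-0.8, -9.0, 10.5]
grip_width: 0.203
grip_force: 35.0
p [0.5656 0.0151 0.0334] shift [-0.0015 -0.0007 -0.    ] F [-0.8 -9.  10.5] T [-1.85  0.09 -0.01]
turn [ 0.03  0.34 -0.27]
time: 19.18
position: [0.5656, 0.0152, 0.0334]
tool_rot: [2.292, 2.141, -0.008]
ft_force: [-1.3, -11.5, 9.1]
grip_width: 0.205
grip_force: 35.0
p [0.5656 0.0152 0.0334] shift [-0.0015 -0.0007 -0.    ] F [ -1.3 -11.5   9.1] T [-2.19  0.16  0.06]
turn [ 0.02  0.41 -0.3 ]
side 5 plate 16 0.5286934294920902 | mid 11 (np.float64(-8.223160542629076), array([-108. ,  -97. ,  -26.4]))
side 20 plate 13 1.6803311069014188 | mid 8 (np.float64(-8.432178573715902), array([-105.3,  -99.1,  -93.6]))
side 35 plate 0 - | mid 2 -
side 50 plate 0 - | mid 4 -
side 65 plate 0 - | mid 0 -
side 80 plate 0 - | mid 0 -
side 95 plate 0 - | mid 7 (np.float64(0.9148294103571329), array([-109.8, -108.7, -107. ]))
wrist 5 plate 320 -7.974545599358276 | mid 3 -
wrist 20 plate 163 1.6774636444291007 | mid 20 (np.float64(-8.389409920148198), array([-70.2
[... 744 characters left out ...]
(-8.479229739438283), array([-90.4, -47.6, -26.2]))
scene 20 plate 23 9.10730249297868 | mid 39 (np.float64(-8.040257358285421), array([-69.5, -33.8,   9.4]))
scene 35 plate 23 8.837973956330638 | mid 16 (np.float64(0.5461153378798895), array([-48.2,   8.9,   9.9]))
scene 50 plate 19 8.939411542660093 | mid 18 (np.float64(0.6997136630005273), array([ 7.8,  8.7, 10.1]))
scene 65 plate 99 12.901290739832442 | mid 26 (np.float64(-1.9343577694119884), array([-22.5,   8.6,   9.3]))
scene 80 plate 43 8.921973119109872 | mid 34 (np.float64(-1.8725346191422103), array([-20.6,   8.5,   9.7]))
scene 95 plate 127 7.093728513739008 | mid 107 (np.float64(-0.582366503701552), array([-54.6,  -7.5,   9.7]))
```

View pics/wristb.png

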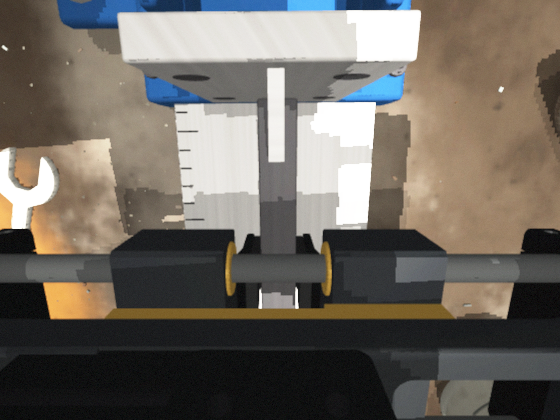

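wristb shows the plate standing upright (its face within 0.002 rad of vertical by depth) and the blade's outer edge (277,68) touching it, with the stock over the slot. Firm up the push a little.

```bash
python3 -m handwheel '[[0.01,0.001,0,0.0003,0,0,0],[0.01,0.0005,0,0.0002,0,0,0],[0.01,0,0,0,0,0,0],[0.01,0,0,0,0,0,0]]';python3 g.py '[.5648,.0137,.0334]' -3.6; python3 -m handwheel '[[0.01,0.0008,0,0.0003,0,0,0],[0.01,0,0,0,0,0,0],[0.01,0,0,0,0,0,0],[0.01,0,0,0,0,0,0],[0.01,0,0,0,0,0,0],[0.01,0,0,0,0,0,0]]';python3 g.py '[.5648,.0137,.0334]' -3.6; python3 m4.py c | grep 'wrist [2-8]'
```

```text
time: 19.82
position: [0.5656, 0.0152, 0.0333]
tool_rot: [2.292, 2.14, -0.01]
ft_force: [-2.5, -14.0, 14.9]
grip_width: 0.203
grip_force: 35.0
p [0.5656 0.0152 0.0333] shift [-0.0015 -0.0007 -0.    ] F [ -2.5 -14.   14.9] T [-2.76  0.58  0.14]
turn [ 0.    0.52 -0.33]
time: 20.58
position: [0.5656, 0.0152, 0.0333]
tool_rot: [2.291, 2.139, -0.012]
ft_force: [-4.2, -15.0, 15.2]
grip_width: 0.208
grip_force: 35.0
p [0.5656 0.0152 0.0333] shift [-0.0016 -0.0007 -0.0001] F [ -4.2 -15.   15.2] T [-3.07  0.74  0.17]
turn [-0.    0.58 -0.34]
wrist 5 plate 343 -7.1863761846613174 | mid 2 -
wrist 20 plate 154 1.6763739624762004 | mid 20 (np.float64(-8.220948763381617), array([-70.5, -70. ,   1.7]))
wrist 35 plate 240 1.6519739362150458 | mid 71 (np.float64(-4.514272663254581), array([-88.3,   1.6,   1.8]))
wrist 50 plate 301 1.633865217812872 | mid 132 (np.float64(-5.733713408843853), array([-87.7,   1.6,   1.8]))
wrist 65 plate 475 1.6178081535817648 | mid 140 (np.float64(-2.5723074192047006), array([1.4, 1.6, 1.8]))
wrist 80 plate 770 1.5506244766050368 | mid 249 (np.float64(-2.143376272933923), array([1.4, 1.6, 1.8]))
```

Correct the tool's slight lag in pitch so that the stock is borne flat, then recheck.

```bash
python3 -m handwheel '[[0.01,0,0,0,0,0.3,0],[0.01,0,0,0,0,0.2,0],[0.01,0,0,0,0,0,0],[0.01,0,0,0,0,0,0],[0.01,0,0,0,0,0,0],[0.01,0,0,0,0,0,0]]';python3 g.py '[.5648,.0137,.0334]' -3.6; python3 m4.py d | grep 'wrist [2-8]'
python3 - <<'E'
from h import *
im,d,ci=load('wristd');P=cloud(d,ci)*1000
# blade top edge height profile and stock top profile along the bed
b=np.radians(-3.6);ex=np.array([np.cos(b),np.sin(b)]);ey=np.array([-np.sin(b),np.cos(b)])
L=P[...,:2]-np.array([570,96]);lx=L@ex-.5;ly=L@ey;z=P[...,2]-26
for n,zz,a,c in(('blade top',92,-19,-1),('stock top',28,-75,-27)):
    q=(d>0)&(abs(z-zz)<4)&(ly>a)&(ly<c)&(abs(lx)<(3 if zz>50 else 8))
    p=np.polyfit(ly[q],z[q],1);print(n,q.sum(),'slope',p[0].round(4),'z',np.median(z[q]).round(2))
E
```

```text
time: 21.48
position: [0.5656, 0.0153, 0.0333]
tool_rot: [2.295, 2.143, -0.002]
ft_force: [-3.9, -14.9, 16.0]
grip_width: 0.204
grip_force: 35.0
p [0.5656 0.0153 0.0333] shift [-0.0016 -0.0007 -0.0001] F [ -3.9 -14.9  16. ] T [-3.33  0.76  0.16]
turn [ 0.    0.09 -0.32]
wrist 5 plate 326 -6.135678502189853 | mid 4 -
wrist 20 plate 151 1.683875797088851 | mid 22 (np.float64(-8.35165268252059), array([-70.5, -70.1,   1.8]))
wrist 35 plate 253 1.6473765726738212 | mid 77 (np.float64(-4.975524859251608), array([-88.1,   1.7,   1.8]))
wrist 50 plate 344 1.6437345017387477 | mid 136 (np.float64(-5.9589853374507875), array([-87.7,   1.6,   1.8]))
wrist 65 plate 509 1.6160189580036444 | mid 151 (np.float64(-2.7503706700930755), array([1.4, 1.6, 1.9]))
wrist 80 plate 824 1.5667142891094654 | mid 269 (np.float64(-2.0359403850704845), array([1.3, 1.6, 1.8]))
blade top 1254 slope -0.0026 z 92.04
stock top 2886 slope 0.0005 z 28.02
```

```bash
python3 -m handwheel '[[0.01,0.0012,0,0,0,0.1,0],[0.01,0,0,0,0,0,0],[0.01,0,0,0,0,0,0],[0.01,0,0,0,0,0,0],[0.01,0,0,0,0,0,0],[0.01,0,0,0,0,0,0]]';python3 g.py '[.5648,.0137,.0334]' -3.6; python3 -c "
from bench import ctrl
print(ctrl.close_job())"
```

```text
time: 22.38
position: [0.5656, 0.0153, 0.0333]
tool_rot: [2.296, 2.143, -0.002]
ft_force: [-4.2, -17.1, 16.0]
grip_width: 0.204
grip_force: 35.0
p [0.5656 0.0153 0.0333] shift [-0.0017 -0.0007 -0.0001] F [ -4.2 -17.1  16. ] T [-3.72  0.89  0.19]
turn [-0.01  0.07 -0.35]
the job is handed in; nothing more can be done
None
```

The job is handed in at 22.4 s, verdict not shown: the carriage is against the stop screw, the plate is upright to about 0.002 rad, and the square is gripped at 35 N and pressed on the bed and the plate (wrist force about 16 N down, 17 N along the bed); I never touched the can or the spanner.

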